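# Tip caster balls from a flip-lid box into a bin

## Robot

A 6-joint arm with a two-finger parallel gripper is mounted at the origin on the work surface. World frame = base frame: x ahead of the robot, y to its left, z up, the work surface at z = 0. Lengths are in m, angles in rad, forces in N, time in s.
With the tool pointing down it reaches from about 0.275 to 0.75 m from the base axis. Payload 10.2 kg.
Tool frame: the origin (TCP) lies midway between the tips of the shut fingers; the grasp point (between the pads) lies 19 mm behind it; x points along the fingers, z is the direction in which the jaws open and shut, and the axes are right-handed (so a half turn about x gives the same grasp; the last joint's range is limited). The gripper opens to 88 mm and grips with 3 to 60 N. Pads are 18 mm wide; open, the fingers measure 123 mm over their backs; the gripper's body (75 mm by 187 mm) begins 45 mm behind the grasp point.
Start: joints at [-1.557, 0.313, 1.498, -0, 1.331, -0.223], TCP at [0.123, -0.51, 0.199] pointing down, gripper open.
Joint ranges: [-2.94, 2.94], [-0.97, 2.17], [0.19, 2.56], [-1.23, 4.37], [0.02, 3.11], [-2.88, 2.88]. Speed limits (rad/s): [2.39, 2.39, 3.01, 3.14, 3.14, 3.14].

## Interface

Orientations are given as a unit quaternion [w, x, y, z].
In Python, from cell import arm, grab_frame, get_calibration gives the robot as it stands.
- The arm moves only by the shell command python3 -m creep 'ROWS' [FORCE]. ROWS is a JSON object of lists of equal length, an entry for each row: "hand": the opening, from 0 (shut) to 1 (fully open); "travel": the shift along the world's x, y, z in mm, a list of three; "delta_rot": the turn, a rotation vector about the world's x, y, z in degrees, a list of three. In form: {"hand": [hand, ...], "travel": [[tx, ty, tz], ...], "delta_rot": [[wx, wy, wz], ...]}. A call has 1 to 20 rows; each row is the pose to reach, as a shift and turn from the pose commanded when the call began; what a row does not reach only later rows make up. A row lasts 1/12 s, in which the tool goes at most 41.7 mm and 7.16 degrees, less where a joint would pass 70% of its speed; a pose out of reach is approached as far as the arm can. A call with a gripper value outside its range is refused whole. The fingers move at their own pace and stop on an object; FORCE is the grip in N (left out, the last holds). Time passes only in rows, so rows that repeat a pose let the fingers close. It gives the time, the measured TCP pose, the force and the opening at its end, in the units of the state.
- arm.observe(): the state, without advancing time (a new reading comes with each control period).
- grab_frame(name): name is "scene" or "top"; returns (picture, depth): 420x560x3 uint8, red, green, blue; 420x560 float32, m along the optical axis (not along the pixel's ray), 0 where there is no reading.
- get_calibration(name): a dict with "mtx" (3x3 intrinsics, pixels), "k1" (the pictures are not rectified: a ray, as slopes to the right and down, at radius r is drawn at 1 + k1 r^2 times it, then the intrinsics apply), "world_to_cam" (4x4, takes a point from world to camera coordinates). Camera axes: x right, y down, z forward; pixel columns grow to the right and rows downward; lengths in m; the calibration is good to about 2 mm. A picture is of the moment at which its call begins. get_calibration takes no time and is no camera call.
- arm.close_job(): hands the job in, once; it reports no verdict.
The state is a dict: "clock": time; "qpos": joint angles; "dq": joint speeds; "joint_efforts": joint torques, N m; "eef_pos": TCP position; "ee_rot": TCP orientation; "wrist_force": force on the tool from outside, world axes, zero at the start; "torque": the same for the moment, N m; "finger_gap": finger opening in m.
Only numpy, scipy, OpenCV 4.12 (cv2) and the standard library are available. Lean on these libraries where they do the work, as an engineer would, in place of code of your own. Each camera call takes 0.05 s, during which the arm holds its last target. There are 200 camera calls.

## Task

Pick up the blue flip-lid box by its handle and turn it over above the yellow bin so that its lid swings open and all three steel balls drop into the bin. Then set the empty box gently back in its blue cradle, leaning as it was with its lid shut, and let go. Do not disturb the grey box or the other things on the bench.

Things in the scene. Friction and masses are not known exactly. Their poses are not given: they have to be found in the camera images.
- flipbox_grip (a point): Grasp point on the blue box's black handle: a straight bar 18 mm wide (box y) x 22 mm (box z), standing 75 mm out of the rear wall along the box's -x at half height, on a line through the box's centre. The point is on the bar's centre line, 40 mm out from the wall. Axes of the box.
- flipbox_mid (a point): Centre of the blue box (half-way up), 75 mm along the box's +x from the grasp point. In its cradle the box leans nose-down: its +z is 60 degrees from vertical, leaning to the cradle's +x (away from the robot); the handle points up and back to the robot, 30 degrees from vertical. Axes of the box.
- flipbox: Blue flip-lid box with clear lid: 70 mm long (x), 69 wide (y), 50 high with lid (z), walls 3 mm, about 0.2 kg, the three balls inside. Origin at the centre of its underside; +z out through the lid, +x from the handle to the front wall.
- flipbox_lid (a joint): Lid hinge of the blue box, rad: 0 shut, up to 1.9 open. It runs along the top edge of the rear (handle) wall. No latch or spring: the lid (70 x 69 x 3 mm, 25 g) falls shut while it faces up and hangs open from the handle side once it faces down.
- cradle_blue: Blue V cradle, fixed, base 110 x 82 mm; origin under its centre, z up, +x away from the robot (yaw 0.08 to 0.5 rad). The box lifts straight up out of the V (valley along y, 24 mm up) and goes straight down into it between low cheeks, 3.5 mm play each side. At rest box centre at (4, 0, 67) mm, grasp point (-33, 0, 132) mm in this frame. It may be at either of two places.
- yellowbin: Open yellow bin fixed to the bench, outside 170 (its x) x 130 (its y) x 70 mm high, walls and floor 4 mm, origin at the centre of its underside, z up. It may be on either of two places, next to a black bin of the same size.
- blackbin: Black bin of the same shape and size as the yellow one; not to be used.
- cradle_grey: Second cradle, bare metal, same shape as the blue one; it holds the grey box.
- greybox: Grey flip-lid box of the same shape and size in the bare-metal cradle, to be left in place; origin at the centre of its underside, axes as for the blue box.
- ball0_center (a point): Centre of one of the three steel caster balls, 20 mm across, 33 g, at first inside the blue box.
- ball1_center (a point): Centre of one of the three steel caster balls, 20 mm across, 33 g, at first inside the blue box.
- ball2_center (a point): Centre of one of the three steel caster balls, 20 mm across, 33 g, at first inside the blue box.
- driver: Loose screwdriver lying on the bench, bystander; origin under its middle.
- tape: Loose orange ring-shaped roll, 84 mm across, 22 mm high, bystander; origin at the centre of its underside.
- caster: Loose small caster wheel standing on its plate, 45 mm plate, 76 mm high, bystander; origin at the centre of its underside.
- oil: Small closed bottle, 44 mm across, 110 mm high, bystander; origin at the centre of its underside.

How it is judged:
By the outcome, as a careful person would: the job done as asked, in the order asked, and still so for the second after the job is handed in, with the robot touching nothing.
It also fails if it takes over 62 s, if anything falls off the work surface, if the arm or the gripper's body presses on something with over 40 N, if the wrist force passes 120 N, or if a joint passes its speed limit or range.

## Working session

There is one attempt and no reset: what is moved stays moved. The work goes in short steps, Python scripts to look and compute and a shell command to move; the robot and the scene stay as the last step left them, time stands still between calls to the robot, and variables do not carry over. Pictures are saved under pics/ and viewed, about 8 in all and at most 12, crops included, and the job is handed in when it is done.

```bash
ls; mkdir -p pics; python3 - <<'E'
from cell import arm, grab_frame, get_calibration
import cv2,numpy as np
for n in("scene","top"):
    p,d=grab_frame(n); np.savez(f"pics/{n}0.npz",p=p,d=d)
    cv2.imwrite(f"pics/{n}0.png",p[:,:,::-1])
    c=get_calibration(n); print(n,np.round(c["mtx"],1).tolist(),c["k1"],np.round(c["world_to_cam"],3).tolist())
print(arm.observe())
E
```

```text
pics
scene [[445.3, 0.0, 275.1], [0.0, 445.3, 214.0], [0.0, 0.0, 1.0]] 0.03634519151873683 [[0.842, 0.54, -0.006, -0.516], [0.289, -0.46, -0.839, -0.063], [-0.456, 0.705, -0.543, 1.233], [0.0, 0.0, 0.0, 1.0]]
top [[426.3, 0.0, 286.8], [0.0, 426.3, 205.8], [0.0, 0.0, 1.0]] -0.047809884055305715 [[-0.031, -1.0, -0.008, 0.084], [-0.99, 0.031, -0.138, 0.607], [0.138, 0.003, -0.99, 1.025], [0.0, 0.0, 0.0, 1.0]]
{'clock': 0.1, 'qpos': array([-1.55738157e+00,  3.13376928e-01,  1.49832504e+00,  2.32553265e-05,
        1.33098647e+00, -2.23395692e-01]), 'dq': array([-2.61146792e-04, -1.59784663e-03, -3.21932443e-03, -1.67323823e-06,
       -2.08789985e-03, -1.93986120e-03]), 'joint_efforts': array([ 3.45348948e-03, -4.02812684e+01, -2.52643347e+01,  6.95947255e-02,
        3.41860461e-02, -6.11095311e-05]), 'eef_pos': array([ 0.12316019, -0.51009592,  0.19844066]), 'ee_rot': array([ 0.5553247 ,  0.43774241,  0.55579974, -0.43713007]), 'wrist_force': array([ 0.30892914, -0.17669548,  0.83616815]), 'torque': array([0.00460707, 0.05923413, 0.02294144]), 'finger_gap': 0.08799704805031286}
```

View pics/scene0.png

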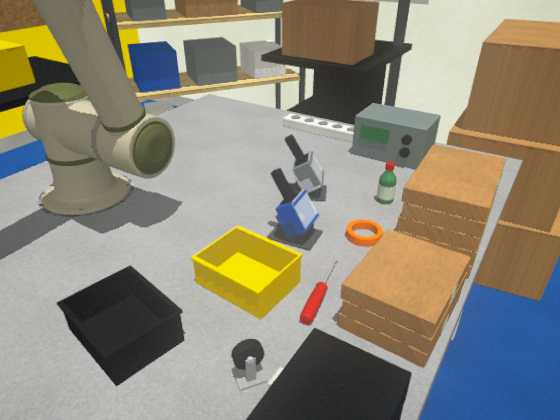

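View pics/top0.png

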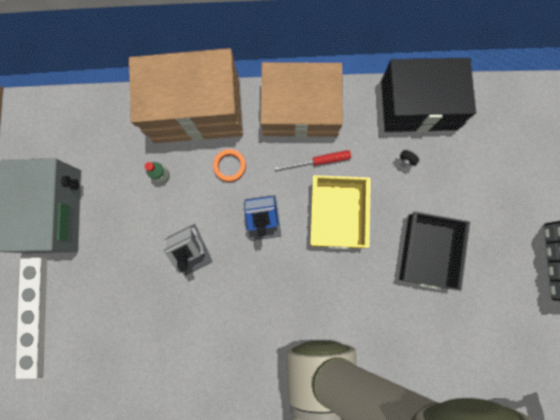

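The blue box is at about (260,213) in the top view and (296,215) in the scene view. The yellow bin is at (340,212) in the top view and the grey box at (185,248). Next I'll measure the handle, box and bin with the depth data.

```bash
cat > h.py <<'E'
import numpy as np,cv2
from cell import arm,grab_frame,get_calibration
def cloud(n,d):
    c=get_calibration(n);h,w=d.shape;u,v=np.meshgrid(np.arange(w),np.arange(h))
    K=c["mtx"];x=(u-K[0,2])/K[0,0];y=(v-K[1,2])/K[1,1];a,b=x.copy(),y.copy()
    for _ in range(5):
        f=1+c["k1"]*(a*a+b*b);a,b=x/f,y/f
    P=np.stack([a*d,b*d,d],-1);T=c["world_to_cam"]
    return (P-T[:3,3])@T[:3,:3]   # R^T (p-t)
def masks(p):
    H=cv2.cvtColor(p,cv2.COLOR_RGB2HSV);h,s,v=[H[...,i].astype(int) for i in range(3)]
    return dict(blue=(h>105)&(h<125)&(s>120)&(v>60),yel=(h>22)&(h<34)&(s>150),dark=(v<60))
E
python3 - <<'E'
from h import *
box={"top":(slice(185,245),slice(235,290)),"scene":(slice(160,250),slice(262,330))}
for n in box:
    z=np.load(f"pics/{n}0.npz");W=cloud(n,z["d"]);m=masks(z["p"]);ok=z["d"]>0
    r=np.zeros_like(ok);r[box[n]]=1
    B=W[m["blue"]&ok&r];print(n,"blue",len(B),B.min(0).round(3),B.max(0).round(3),np.median(B,0).round(3))
    D=W[m["dark"]&ok&r&(W[...,2]>.1)];print(" handle",len(D),D.min(0).round(3),D.max(0).round(3),D.mean(0).round(3))
    u,s,vt=np.linalg.svd(D-D.mean(0),full_matrices=False);print("  axis",vt[0].round(3))
    for lo in np.arange(.1,.18,.01):
        q=D[(D[:,2]>=lo)&(D[:,2]<lo+.01)]
        if len(q)>3: print("  z",round(lo+.005,3),len(q),q.mean(0).round(4))
    Y=W[m["yel"]&ok&(W[...,2]>.06)&(W[...,0]>.2)&(W[...,2]<.08)];print(" bin rim",len(Y),[np.round(a,3).tolist() for a in cv2.minAreaRect(Y[:,:2].astype(np.float32))[:2]],cv2.minAreaRect(Y[:,:2].astype(np.float32))[2],Y[:,2].mean())
    if n=="top":
        # box top edge direction
        q=W[m["blue"]&ok&r&(W[...,2]>.05)];print(cv2.minAreaRect(q[:,:2].astype(np.float32)))
        q=W[175:280,155:210][(z["d"]>0)[175:280,155:210]];q=q[q[:,2]>.1];print("grey high",q.min(0),q.max(0))
    cr=z["p"][box[n]][:,:,::-1];cv2.imwrite(f"pics/crop_{n}.png",cv2.resize(cr,None,fx=6,fy=6,interpolation=cv2.INTER_CUBIC))
a,b=[cv2.imread(f"pics/crop_{n}.png") for n in box];h=max(a.shape[0],b.shape[0])
pad=lambda i:cv2.copyMakeBorder(i,0,h-i.shape[0],0,0,0)
cv2.imwrite("pics/crop.png",np.hstack([pad(a),pad(b)]))
E
```

```text
top blue 291 [0.551 0.09  0.002] [0.614 0.167 0.11 ] [0.57  0.109 0.093]
 handle 224 [0.528 0.11  0.1  ] [0.587 0.145 0.169] [0.56  0.125 0.137]
  axis [-0.574 -0.055  0.817]
  z 0.105 56 [0.5787 0.1269 0.1055]
  z 0.115 21 [0.5791 0.1272 0.1138]
  z 0.125 15 [0.5713 0.1268 0.1246]
  z 0.135 18 [0.5646 0.1246 0.1343]
  z 0.145 17 [0.5588 0.1244 0.1451]
  z 0.155 36 [0.5428 0.1227 0.1567]
  z 0.165 61 [0.5419 0.1238 0.1644]
 bin rim 0 [[0.0, 0.0], [0.0, 0.0]] 0.0 nan
((0.5710919499397278, 0.12652938067913055), (0.04064840450882912, 0.07764258235692978), 11.266382217407227)
grey high [0.45422708 0.28253508 0.10007348] [0.53656195 0.35416666 0.16918137]
scene blue 526 [0.558 0.082 0.028] [0.634 0.161 0.111] [0.595 0.093 0.071]
 handle 1 [0.564 0.114 0.107] [0.564 0.114 0.107] [0.564 0.114 0.107]
  axis [1. 0. 0.]
 bin rim 1251 [[0.59, -0.069], [0.142, 0.173]] 86.2283706665039 0.06649601834866889<stdin>:12: RuntimeWarning: Mean of empty slice.
  ret = ret.dtype.type(ret / rcount)
```

View pics/crop.png

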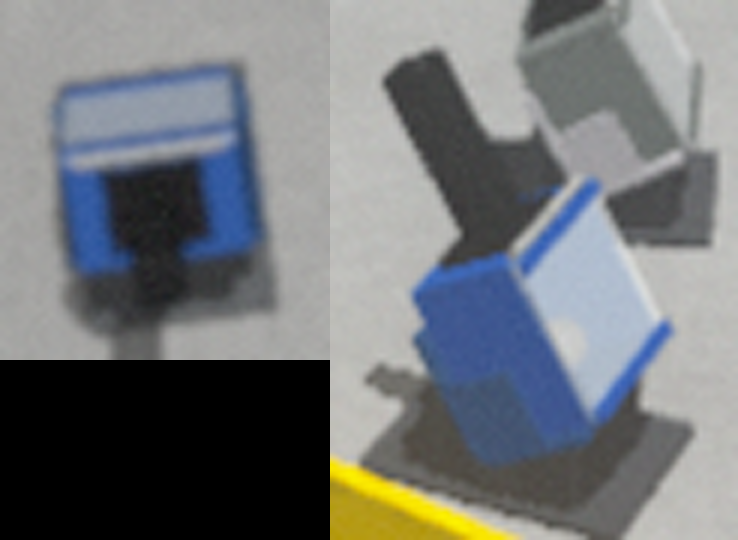

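The crops show the blue box leaning in its cradle, with the black handle toward the robot and a small yaw (the lid edge slopes about 8°). I'll refine the yaw and grasp point from the side wall plane, the lid edges and the handle in both views.

```bash
python3 - <<'E'
from h import *
z=np.load("pics/scene0.npz");p,d=z["p"],z["d"];W=cloud("scene",d)
g=np.zeros(d.shape,np.uint8);poly=np.array([[432,315],[508,280],[570,415],[490,450]],float);poly[:,0]=262+(poly[:,0]-330)/6;poly[:,1]=160+poly[:,1]/6
cv2.fillPoly(g,[poly.round().astype(int)],1);Q=W[(g>0)&(d>0)]
for _ in range(3):
    c=Q.mean(0);n=np.linalg.svd(Q-c)[2][2];r=(Q-c)@n;Q=Q[abs(r)<2.5*r.std()+1e-4]
n*=-np.sign(n[1]);print("side wall",len(Q),c.round(4),n.round(3),"rms",r.std(),"yaw deg",np.degrees(np.arctan2(n[0],-n[1])))
# handle, scene
V=p.max(2);hp=np.array([[385,75],[440,50],[530,190],[460,235]],float);hp[:,0]=262+(hp[:,0]-330)/6;hp[:,1]=160+hp[:,1]/6
g[:]=0;cv2.fillPoly(g,[hp.round().astype(int)],1);D=W[(g>0)&(d>0)&(V<85)&(W[...,2]>.1)&(W[...,0]<.62)]
print("scene handle",len(D),D.mean(0).round(4),"axis",np.linalg.svd(D-D.mean(0))[2][0].round(3))
for lo in np.arange(.1,.18,.01):
    q=D[(D[:,2]>=lo)&(D[:,2]<lo+.01)]
    if len(q)>3: print(" ",round(lo+.005,3),len(q),q.mean(0).round(4),q.min(0).round(3),q.max(0).round(3))
# top: blue upper rim points -> box-y direction by edges
z=np.load("pics/top0.npz");p,d=z["p"],z["d"];W=cloud("top",d);m=masks(p)["blue"]&(d>0)
m[:190]=0;m[240:]=0;m[:,:240]=0;m[:,290:]=0
B=W[m];
for zl,zh in((.03,.05),(.05,.07),(.07,.08),(.08,.09),(.09,.1),(.1,.115)):
    q=B[(B[:,2]>zl)&(B[:,2]<zh)]
    if len(q)>5: print("blue z",zl,zh,len(q),q.min(0).round(3),q.max(0).round(3))
print("V rng handle top", p[215:245,250:275].max(2)[::3,::3])
E
```

```text
side wall 381 [0.5955 0.0912 0.0621] [ 0.132 -0.983  0.128] rms 0.0025787599825043204 yaw deg 7.669269972295448
scene handle 316 [0.5575 0.1168 0.1337] axis [ 0.501  0.079 -0.862]
  0.105 27 [0.5671 0.1164 0.1057] [0.558 0.113 0.1  ] [0.577 0.133 0.11 ]
  0.115 60 [0.569  0.1187 0.1151] [0.553 0.112 0.11 ] [0.58  0.132 0.12 ]
  0.125 55 [0.5631 0.1185 0.1254] [0.548 0.11  0.12 ] [0.572 0.131 0.13 ]
  0.135 52 [0.5563 0.1164 0.1351] [0.541 0.111 0.13 ] [0.568 0.127 0.14 ]
  0.145 52 [0.5507 0.1157 0.1451] [0.537 0.111 0.14 ] [0.561 0.126 0.15 ]
  0.155 49 [0.5454 0.1148 0.1549] [0.532 0.11  0.151] [0.556 0.126 0.16 ]
  0.165 21 [0.5461 0.1164 0.1626] [0.539 0.112 0.16 ] [0.551 0.125 0.165]
blue z 0.03 0.05 11 [0.579 0.093 0.03 ] [0.614 0.095 0.047]
blue z 0.05 0.07 14 [0.557 0.09  0.051] [0.595 0.167 0.069]
blue z 0.08 0.09 58 [0.551 0.092 0.081] [0.581 0.159 0.09 ]
blue z 0.09 0.1 113 [0.553 0.092 0.09 ] [0.593 0.162 0.1  ]
blue z 0.1 0.115 72 [0.566 0.095 0.1  ] [0.592 0.162 0.11 ]
V rng handle top [[154  52  32  34  31  35  95 161 153]
 [163  70  39  35  33  39  69 159 157]
 [163  78  27  32  34  35  51 156 160]
 [162 105  35  37  37  40  79 147 161]
 [164 135  91  41  43  84 120 116  92]
 [115  93  69  39  39  46  61  64  68]
 [ 58  58  57  38  40  42  60  65  92]
 [ 75  72  60  48  57  89 100 100 103]
 [109  88  70  76 122 148 153 162 168]
 [164 127 100  98 149 166 168 169 167]]
```

```bash
cat >> h.py <<'E'
from scipy.spatial.transform import Rotation as Ro
def tool(yaw,elev,roll=0):  # deg: tool x heading/elevation; roll 0 = jaw axis z = -box y
    y,e=np.radians([yaw,elev]);x=np.array([np.cos(y)*np.cos(e),np.sin(y)*np.cos(e),np.sin(e)])
    z=np.array([np.sin(y),-np.cos(y),0]);R=Ro.from_matrix(np.stack([x,np.cross(z,x),z],1))
    return Ro.from_rotvec(np.radians(roll)*x)*R
def cur():
    o=arm.observe();w,x,y,z=o["ee_rot"];return o,Ro.from_quat([x,y,z,w])
def go(pos,R):
    o,C=cur();print("travel mm",((pos-o["eef_pos"])*1e3).round(1),"rot deg",np.degrees((R*C.inv()).as_rotvec()).round(2))
E
python3 -c "
from h import *
R=tool(8,-60);t=np.array([.554,.1215,.132])+.019*R.as_matrix()[:,0];print(t,R.as_matrix()[:,0]);go(t-.15*R.as_matrix()[:,0],R)"
```

```text
[0.56340755 0.12282214 0.11554552] [ 0.49513403  0.06958655 -0.8660254 ]
travel mm [366.  622.5  47. ] rot deg [  5.55 -29.48  -5.46]
```

```bash
python3 -m creep '{"hand":[1,1,1,1,1,1,1,1,1,1,1,1,1,1,1,1,1,1,1,1],"travel":[[0,0,47],[20,30,47],[40,65,47],[60,100,47],[80,135,47],[100,170,47],[120,205,47],[140,240,47],[160,275,47],[180,310,47],[200,345,47],[220,380,47],[240,412,47],[260,446,47],[280,480,47],[300,515,47],[320,550,47],[345,585,47],[366,622,47],[366,622,47]],"delta_rot":[[0,0,0],[0,0,0],[0,0,0],[0,0,0],[0,0,0],[0,0,0],[0,0,0],[0,0,0],[0.5,-2.9,-0.5],[1,-5.9,-1],[1.6,-8.8,-1.6],[2.2,-11.8,-2.2],[2.8,-14.7,-2.8],[3.3,-17.7,-3.3],[3.9,-20.6,-3.9],[4.4,-23.6,-4.4],[5,-26.5,-5],[5.5,-29.5,-5.5],[5.5,-29.5,-5.5],[5.5,-29.5,-5.5]]}' 25
python3 -c "
from h import *
R=tool(8,-60);t=np.array([.554,.1215,.132])+.019*R.as_matrix()[:,0];go(t-.15*R.as_matrix()[:,0],R);print(arm.observe()['qpos'].round(2))"
```

```text
clock: 1.77
eef_pos: [0.4897, 0.1176, 0.2453]
ee_rot: [0.636, 0.585, 0.397, -0.308]
wrist_force: [-0.7, -0.8, -0.2]
finger_gap: 0.0883
travel mm [-0.6 -5.2  0.1] rot deg [ 0.01 -0.02 -0.31]
[-0.06 -0.07  1.91  0.14  0.79  1.3 ]
```

```bash
python3 -m creep '{"hand":[1,1,1,1],"travel":[[10,1.4,-17],[20,2.8,-35],[30,4.2,-52],[30,4.2,-52]],"delta_rot":[[0,0,0],[0,0,0],[0,0,0],[0,0,0]]}'
python3 - <<'E'
from h import *
R=tool(8,-60);t=np.array([.554,.1215,.132])+.019*R.as_matrix()[:,0];go(t,R)
p,d=grab_frame("top");q,e=grab_frame("scene")
np.savez("pics/a.npz",p=p,d=d,q=q,e=e)
f=lambda i,r,c:cv2.resize(i[r[0]:r[1],c[0]:c[1],::-1],(400,400),interpolation=cv2.INTER_CUBIC)
cv2.imwrite("pics/a.png",np.hstack([f(p,(170,270),(210,310)),f(q,(130,250),(240,360))]))
E
```

```text
clock: 2.1
eef_pos: [0.5184, 0.1156, 0.1905]
ee_rot: [0.635, 0.585, 0.397, -0.312]
wrist_force: [-0.7, 0.7, -0.9]
finger_gap: 0.088
travel mm [ 45.    7.2 -74.9] rot deg [ 0.09 -0.33  0.09]
```

View pics/a.png

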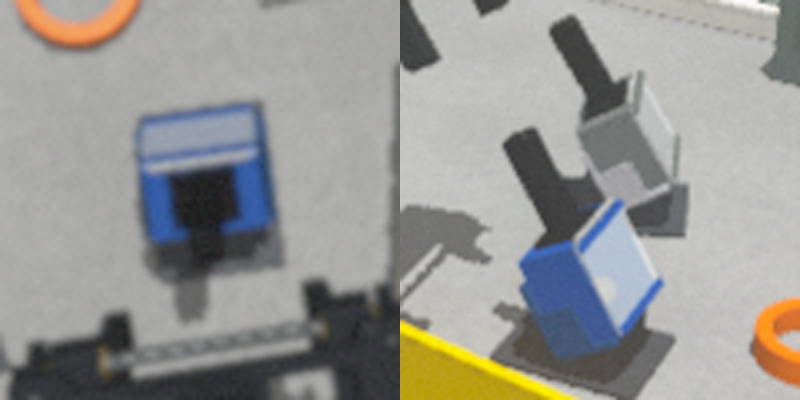

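The gripper is lined up with the handle: the fingers are centred at crop column 217 and the handle tip is at 207, which fits the tilt. I'll advance along the handle axis and close.

```bash
python3 -m creep '{"hand":[1,1,1,1,1,1,1,1,0,0,0,0,0,0,0,0,0,0],"travel":[[8,1.5,-13],[15,3,-25],[22,4,-37],[30,5.5,-50],[37,6.5,-62],[45,8,-75],[45,8,-75],[45,8,-75],[45,8,-75],[45,8,-75],[45,8,-75],[45,8,-75],[45,8,-75],[45,8,-75],[45,8,-75],[45,8,-75],[45,8,-75],[45,8,-75]],"delta_rot":[[0,0,0],[0,0,0],[0,0,0],[0,0,0],[0,0,0],[0,0,0],[0,0,0],[0,0,0],[0,0,0],[0,0,0],[0,0,0],[0,0,0],[0,0,0],[0,0,0],[0,0,0],[0,0,0],[0,0,0],[0,0,0]]}' 25
```

```text
clock: 3.7
eef_pos: [0.5641, 0.1239, 0.1189]
ee_rot: [0.636, 0.586, 0.395, -0.311]
wrist_force: [0.3, -1.1, -0.1]
finger_gap: 0.0235
```

```bash
python3 -m creep '{"hand":[0,0,0,0,0,0],"travel":[[0,0,0],[0,0,0],[0,0,0],[0,0,0],[0,0,0],[0,0,0]],"delta_rot":[[0,0,0],[0,0,0],[0,0,0],[0,0,0],[0,0,0],[0,0,0]]}' 40
python3 -c "
from h import *
o=arm.observe();print(o);R=tool(8,-60);t=np.array([.554,.1215,.132])+.019*R.as_matrix()[:,0];go(t,R)"
```

```text
clock: 4.2
eef_pos: [0.5641, 0.1239, 0.119]
ee_rot: [0.636, 0.586, 0.395, -0.311]
wrist_force: [-1.3, 2.0, 1.2]
finger_gap: 0.0177
{'clock': 4.2, 'qpos': array([-0.0281015 ,  0.26047939,  1.91250811,  0.18532973,  0.45762044,
        1.25919547]), 'dq': array([-0.00046804, -0.00073371, -0.00057952,  0.00078639, -0.00019056,
       -0.00129811]), 'joint_efforts': array([ -0.82778245, -33.9650631 , -21.77512228,  -0.17076083,
        -1.41912181,  -0.17492442]), 'eef_pos': array([0.56414327, 0.12391827, 0.11895711]), 'ee_rot': array([ 0.63577729,  0.58608418,  0.39465544, -0.31070831]), 'wrist_force': array([-1.27875166,  1.98392143,  1.2109432 ]), 'torque': array([0.32748965, 0.25206521, 0.06342716]), 'finger_gap': 0.01768657338958092}
travel mm [-0.7 -1.1 -3.4] rot deg [0.09 0.01 0.09]
```

Gripped: the gap is 17.7 mm on the 18 mm bar. Lift straight up first, then move over the bin.

```bash
python3 -m creep '{"hand":[0,0,0,0,0,0,0,0,0,0],"travel":[[0,0,4],[0,0,10],[0,0,20],[0,0,35],[0,0,55],[0,0,75],[0,0,95],[0,0,115],[0,0,130],[0,0,130]],"delta_rot":[[0,0,0],[0,0,0],[0,0,0],[0,0,0],[0,0,0],[0,0,0],[0,0,0],[0,0,0],[0,0,0],[0,0,0]]}'
python3 - <<'E'
from h import *
p,d=grab_frame("top");q,e=grab_frame("scene")
np.savez("pics/b.npz",p=p,d=d,q=q,e=e)
f=lambda i,r,c:cv2.resize(i[r[0]:r[1],c[0]:c[1],::-1],(400,400),interpolation=cv2.INTER_CUBIC)
cv2.imwrite("pics/b.png",np.hstack([f(p,(160,290),(210,340)),f(q,(90,250),(220,380))]))
E
```

```text
clock: 5.03
eef_pos: [0.5651, 0.1237, 0.2526]
ee_rot: [0.637, 0.587, 0.393, -0.309]
wrist_force: [0.4, 1.1, -2.4]
finger_gap: 0.0177
```

View pics/b.png

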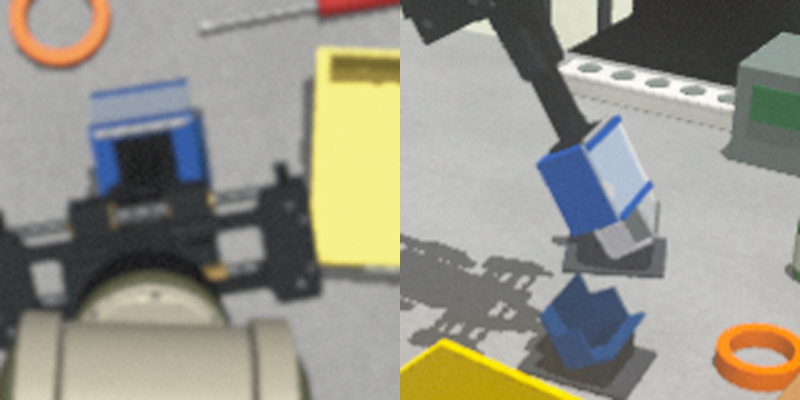

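The box is out of the cradle with the lid shut and the cradle empty. Now move over the bin and lower a bit.

```bash
python3 -m creep '{"hand":[0,0,0,0,0,0,0,0,0,0,0,0,0,0],"travel":[[0,-10,0],[0,-30,0],[0,-55,0],[0,-80,0],[0,-105,0],[0,-130,0],[0,-155,0],[0,-180,0],[-1,-200,0],[-2,-212,-10],[-2,-212,-25],[-2,-212,-38],[-2,-212,-38],[-2,-212,-38]],"delta_rot":[[0,0,0],[0,0,0],[0,0,0],[0,0,0],[0,0,0],[0,0,0],[0,0,0],[0,0,0],[0,0,0],[0,0,0],[0,0,0],[0,0,0],[0,0,0],[0,0,0]]}'
python3 - <<'E'
from h import *
o,C=cur();print(o["qpos"].round(2));x=C.as_matrix()[:,0];print("x",x,"mid",o["eef_pos"]+.056*x)
for r in range(-10,-181,-10): print(r,(np.radians(1)*0+x*r).round(1).tolist())
R=tool(8,-60)
for el,ro in((-25,-180),): go(np.array([.59,-.085,.165])-.056*tool(8,el).as_matrix()[:,0],tool(8,el,ro))
E
```

```text
clock: 6.3
eef_pos: [0.5615, -0.0879, 0.2096]
ee_rot: [0.635, 0.586, 0.396, -0.311]
wrist_force: [1.0, -0.1, -2.6]
finger_gap: 0.0172
[-0.52  0.14  1.8   0.43  0.83  0.68]
x [ 0.49303308  0.06838084 -0.86731911] mid [ 0.58914925 -0.08409623  0.1610079 ]
-10 [-4.9, -0.7, 8.7]
-20 [-9.9, -1.4, 17.3]
-30 [-14.8, -2.1, 26.0]
-40 [-19.7, -2.7, 34.7]
-50 [-24.7, -3.4, 43.4]
-60 [-29.6, -4.1, 52.0]
-70 [-34.5, -4.8, 60.7]
-80 [-39.4, -5.5, 69.4]
-90 [-44.4, -6.2, 78.1]
-100 [-49.3, -6.8, 86.7]
-110 [-54.2, -7.5, 95.4]
-120 [-59.2, -8.2, 104.1]
-130 [-64.1, -8.9, 112.8]
-140 [-69.0, -9.6, 121.4]
-150 [-74.0, -10.3, 130.1]
-160 [-78.9, -10.9, 138.8]
-170 [-83.8, -11.6, 147.4]
-180 [-88.7, -12.3, 156.1]
travel mm [-21.8  -4.1 -20.9] rot deg [ 131.23   18.33 -121.74]
```

```bash
python3 -m creep '{"hand":[0,0,0,0,0,0,0,0,0,0,0,0,0,0,0,0,0,0],"travel":[[0,0,0],[0,0,0],[0,0,0],[0,0,0],[0,0,0],[0,0,0],[0,0,0],[0,0,0],[0,0,0],[0,0,0],[0,0,0],[0,0,0],[0,0,0],[0,0,0],[0,0,0],[0,0,0],[0,0,0],[0,0,0]],"delta_rot":[[-2.5,-0.3,4.3],[-5.4,-0.8,9.5],[-8.9,-1.2,15.6],[-12.3,-1.7,21.7],[-15.8,-2.2,27.7],[-19.2,-2.7,33.8],[-22.7,-3.1,39.9],[-26.1,-3.6,45.9],[-29.6,-4.1,52],[-33,-4.6,58.1],[-36.5,-5,64.2],[-39.9,-5.5,70.3],[-44.4,-6.2,78.1],[-47.8,-6.6,84.1],[-51.2,-7.1,90.1],[-54.2,-7.5,95.4],[-57.7,-8,101.5],[-61.1,-8.5,107.6]]}'
python3 - <<'E'
from h import *
o,C=cur();print(o["qpos"].round(2));x=C.as_matrix()[:,0];print("x",x)
for r in (-20,-40,-50): print(r,(x*r).round(1).tolist())
go(np.array([.59,-.085,.165])-.056*tool(8,-25).as_matrix()[:,0],tool(8,-25,-180))
E
```

```text
clock: 7.8
eef_pos: [0.5623, -0.0881, 0.2116]
ee_rot: [0.814, -0.288, 0.46, 0.206]
wrist_force: [0.2, 0.2, -2.4]
finger_gap: 0.0177
[-0.52  0.14  1.79  0.43  0.84 -1.49]
x [ 0.49237412  0.0713624  -0.86745325]
-20 [-9.8, -1.4, 17.3]
-40 [-19.7, -2.9, 34.7]
-50 [-24.6, -3.6, 43.4]
travel mm [-22.6  -4.  -22.9] rot deg [-36.75 -37.86  38.13]
```

```bash
python3 -m creep '{"hand":[0,0,0,0,0,0,0,0,0,0,0,0,0,0,0,0,0,0],"travel":[[-2,0,-2],[-4,0,-4],[-6,-1,-6],[-8,-1,-8],[-10,-2,-10],[-12,-2,-12],[-14,-3,-14],[-16,-3,-16],[-18,-3,-18],[-20,-4,-20],[-22,-4,-22],[-22,-4,-22],[-22,-4,-22],[-22,-4,-22],[-22,-4,-22],[-22,-4,-22],[-22,-4,-22],[-22,-4,-22]],"delta_rot":[[-3.3,-3.4,3.4],[-6.7,-6.9,6.9],[-10,-10.3,10.3],[-13.3,-13.7,13.7],[-16.7,-17.2,17.2],[-20,-20.6,20.6],[-23.3,-24,24],[-26.7,-27.5,27.5],[-30,-30.9,30.9],[-33.3,-34.3,34.3],[-36.7,-37.8,37.8],[-36.7,-37.8,37.8],[-36.7,-37.8,37.8],[-36.7,-37.8,37.8],[-36.7,-37.8,37.8],[-36.7,-37.8,37.8],[-36.7,-37.8,37.8],[-36.7,-37.8,37.8]]}'
python3 - <<'E'
from h import *
o,C=cur();print(o["qpos"].round(2),C.as_matrix().round(2).tolist())
p,d=grab_frame("top");q,e=grab_frame("scene")
f=lambda i,r,c:cv2.resize(i[r[0]:r[1],c[0]:c[1],::-1],(400,400),interpolation=cv2.INTER_CUBIC)
cv2.imwrite("pics/c.png",np.hstack([f(p,(150,280),(250,380)),f(q,(170,330),(170,330))]))
E
```

```text
clock: 9.3
eef_pos: [0.5512, -0.0062, 0.3467]
ee_rot: [-0.683, 0.686, -0.139, -0.209]
wrist_force: [0.7, -0.1, -1.0]
finger_gap: 0.0176
[-0.51 -0.21  2.06  1.09  0.61 -2.88] [[0.87, -0.48, -0.1], [0.09, -0.03, 1.0], [-0.48, -0.88, 0.02]]
```

View pics/c.png

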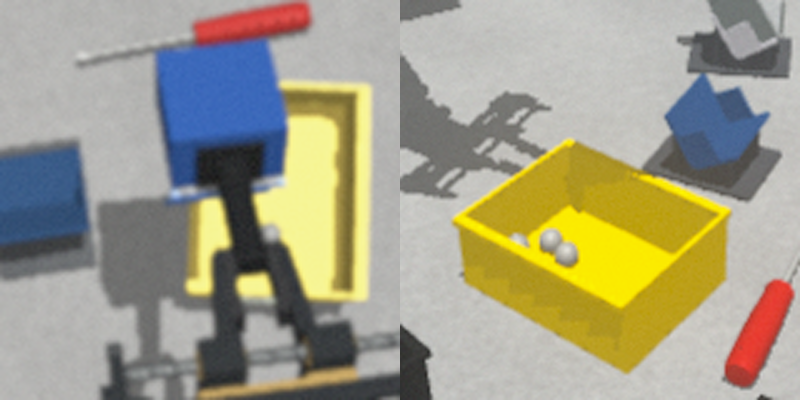

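Three balls are in the bin, at (519,240), (550,240) and (567,254) in the right half, and the box is inverted with its lid hanging open. Joint 6 reached its limit and the arm drifted up, so I'll go back via a partial roll.

```bash
python3 -c "
from h import *
print(arm.observe()['qpos'])
go(np.array([.555,-.06,.30]),tool(8,-60,-110))"; python3 -m creep '{"hand":[0],"travel":[[0,0,0]],"delta_rot":[[0,0,0]]}'
```

```text
[-0.50741775 -0.21295089  2.0623557   1.09099152  0.60753265 -2.87974982]
travel mm [  3.9 -53.3 -45.6] rot deg [ 45.81  33.33 -46.83]
clock: 9.48
eef_pos: [0.5513, -0.0072, 0.3447]
ee_rot: [-0.683, 0.685, -0.141, -0.21]
wrist_force: [-0.2, -0.1, -2.5]
finger_gap: 0.0178
```

```bash
python3 -m creep '{"hand":[0,0,0,0,0,0,0,0,0,0,0,0,0,0,0,0],"travel":[[0,-4,-3],[0,-8,-7],[1,-12,-11],[1,-16,-14],[1,-20,-18],[2,-25,-21],[2,-29,-25],[2,-33,-28],[3,-37,-32],[3,-41,-35],[3,-45,-39],[4,-49,-42],[4,-53,-45],[4,-53,-45],[4,-53,-45],[4,-53,-45]],"delta_rot":[[3.5,2.6,-3.6],[7,5.1,-7.2],[10.6,7.7,-10.8],[14.1,10.3,-14.4],[17.6,12.8,-18],[21.1,15.4,-21.6],[24.7,17.9,-25.2],[28.2,20.5,-28.8],[31.7,23.1,-32.4],[35.2,25.6,-36],[38.8,28.2,-39.6],[42.3,30.8,-43.2],[45.8,33.3,-46.8],[45.8,33.3,-46.8],[45.8,33.3,-46.8],[45.8,33.3,-46.8]]}'
python3 - <<'E'
from h import *
o,C=cur();print(o["qpos"].round(2));x=C.as_matrix()[:,0];print("x",x)
go(np.array([.562,-.088,.2526]),tool(8,-60,0))
E
```

```text
clock: 10.82
eef_pos: [0.5552, -0.0599, 0.2997]
ee_rot: [0.845, -0.185, 0.481, 0.147]
wrist_force: [0.0, 0.0, -1.4]
finger_gap: 0.0177
[-0.47  0.03  1.67  0.34  1.02 -1.08]
x [ 0.49506034  0.07015758 -0.86602146]
travel mm [  6.8 -28.1 -47.1] rot deg [ 54.5    7.69 -95.37]
```

```bash
python3 -m creep '{"hand":[0,0,0,0,0,0,0,0,0,0,0,0,0,0,0,0,0,0,0,0],"travel":[[0,0,0],[0,0,0],[0,0,0],[0,0,0],[0,0,0],[0,0,0],[0,0,0],[0,0,0],[0,0,0],[0,0,0],[0,0,0],[0,0,0],[0,0,0],[0,0,0],[0,0,0],[0,0,0],[0,0,0],[0,0,0],[0,0,0],[0,0,0]],"delta_rot":[[3,0.4,-5.3],[6,0.9,-10.6],[9.1,1.3,-15.9],[12.1,1.7,-21.2],[15.1,2.1,-26.5],[18.2,2.6,-31.8],[21.2,3,-37.1],[24.2,3.4,-42.4],[27.3,3.8,-47.7],[30.3,4.3,-53],[33.3,4.7,-58.3],[36.3,5.1,-63.6],[39.4,5.6,-68.9],[42.4,6,-74.2],[45.4,6.4,-79.5],[48.4,6.8,-84.8],[51.5,7.3,-90.1],[54.5,7.7,-95.4],[54.5,7.7,-95.4],[54.5,7.7,-95.4]]}'
python3 - <<'E'
from h import *
o,C=cur();print(o["qpos"].round(2))
go(np.array([.5641,.1239,.2596]),Ro.from_quat([0.58608418,0.39465544,-0.31070831,0.63577729]))
E
```

```text
clock: 12.48
eef_pos: [0.5552, -0.0597, 0.3002]
ee_rot: [0.636, 0.586, 0.396, -0.309]
wrist_force: [-0.8, 0.5, -2.6]
finger_gap: 0.0176
[-0.47  0.03  1.67  0.34  1.02  0.84]
travel mm [  8.9 183.6 -40.6] rot deg [-0.02  0.02 -0.2 ]
```

Now back above the cradle, 140 mm above the resting pose, then a look.

```bash
python3 -m creep '{"hand":[0,0,0,0,0,0,0,0,0,0,0,0,0,0],"travel":[[0,8,0],[1,25,0],[2,45,0],[3,65,0],[4,85,0],[5,105,0],[6,125,0],[7,145,-5],[8,165,-15],[9,178,-28],[9,183.6,-40],[9,183.6,-40],[9,183.6,-40],[9,183.6,-40]],"delta_rot":[[0,0,0],[0,0,0],[0,0,0],[0,0,0],[0,0,0],[0,0,0],[0,0,0],[0,0,0],[0,0,0],[0,0,0],[0,0,-0.2],[0,0,-0.2],[0,0,-0.2],[0,0,-0.2]]}'
python3 - <<'E'
from h import *
go(np.array([.5641,.1239,.2526]),Ro.from_quat([0.58608418,0.39465544,-0.31070831,0.63577729]))
p,d=grab_frame("top");q,e=grab_frame("scene")
np.savez("pics/d.npz",p=p,d=d,q=q,e=e)
f=lambda i,r,c:cv2.resize(i[r[0]:r[1],c[0]:c[1],::-1],(400,400),interpolation=cv2.INTER_CUBIC)
cv2.imwrite("pics/d.png",np.hstack([f(p,(160,290),(210,340)),f(q,(90,250),(220,380))]))
E
```

```text
clock: 13.65
eef_pos: [0.5647, 0.1234, 0.2611]
ee_rot: [0.635, 0.588, 0.394, -0.311]
wrist_force: [-0.8, -0.0, -0.8]
finger_gap: 0.0172
travel mm [-0.6  0.5 -8.5] rot deg [-0.13  0.06  0.18]
```

View pics/d.png

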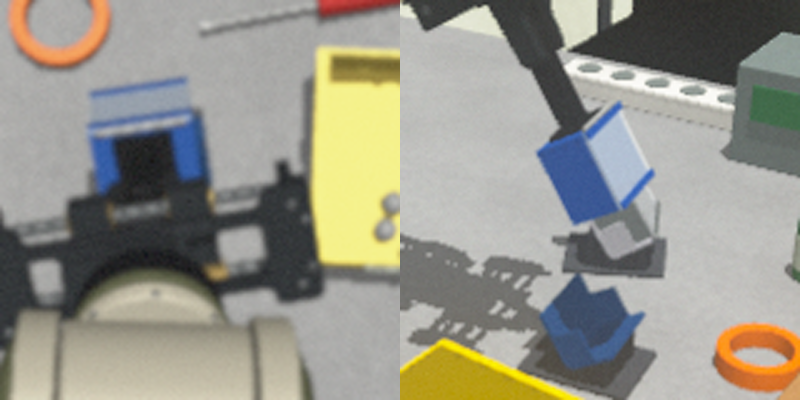

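The box is back above the cradle with the lid shut and the interior empty (no grey ball behind the lid). I'll check numerically that it did not slip in the grip compared with the lift picture.

```bash
python3 - <<'E'
from h import *
for k in"bd":
    z=np.load(f"pics/{k}.npz");q,e=z["q"],z["e"];m=masks(q)["blue"];m[:130]=0;m[188:]=0;m[:,:270]=0;m[:,335:]=0
    n,l,s,_=cv2.connectedComponentsWithStats(m.astype(np.uint8));b=l==1+np.argmax(s[1:,4]);v,u=np.nonzero(b)
    print(k,"rows",v.min(),v.max(),"cols",u.min(),u.max(),"mean",u.mean().round(2),v.mean().round(2))
    r=np.arange(v.min(),v.max());L=np.array([u[v==i].min() for i in r]);i0=r[np.argmin(L)]
    lo=(r>i0+2)&(r<v.max()-4);print(" left edge slope",np.degrees(np.arctan2(1,np.polyfit(r[lo],L[lo],1)[0])))
    c=np.arange(u.min()+2,u.max()-12);T=np.array([v[u==i].min() for i in c]);print(" top edge",np.degrees(np.arctan(np.polyfit(c[:20],T[:20],1)[0])))
    R=np.array([u[v==i].max() for i in r]);a=(R>R.max()-12)&(r>r[np.argmax(R)]);print(" right low slope",np.polyfit(r[a],R[a],1)[0])
    W=cloud("scene",e);Q=W[b&(e>0)];print(" Q",Q.min(0).round(3),Q.max(0).round(3),np.median(Q,0).round(3))
E
```

```text
b rows 148 183 cols 275 305 mean 290.05 165.62
 left edge slope 64.15372904785917
 top edge -16.54451660711784
 right low slope -2.3428571428571816
 Q [ 0.423  0.086 -0.002] [0.625 0.355 0.235] [0.592 0.092 0.198]
d rows 142 178 cols 275 306 mean 290.36 160.76
 left edge slope 63.26288994219418
 top edge -17.927919762007264
 right low slope -3.299999999999985
 Q [0.558 0.085 0.169] [0.628 0.104 0.249] [0.593 0.092 0.209]
```

Slip is about 1° in pitch, which is negligible. Descend in stages.

```bash
python3 -m creep '{"hand":[0,0,0,0,0,0,0,0,0,0,0,0],"travel":[[0,0,-10],[0,0,-22],[0,0,-35],[0,0,-48],[0,0,-61],[0,0,-74],[0,0,-86],[0,0,-96],[0,0,-104],[0,0,-110],[0,0,-110],[0,0,-110]],"delta_rot":[[0,0,0],[0,0,0],[0,0,0],[0,0,0],[0,0,0],[0,0,0],[0,0,0],[0,0,0],[0,0,0],[0,0,0],[0,0,0],[0,0,0]]}'
python3 -c "
from h import *
go(np.array([.5641,.1239,.119]),Ro.from_quat([0.58608418,0.39465544,-0.31070831,0.63577729]))"
```

```text
clock: 14.75
eef_pos: [0.5646, 0.1233, 0.1505]
ee_rot: [0.634, 0.588, 0.394, -0.312]
wrist_force: [-0.5, -0.1, -1.2]
finger_gap: 0.0174
travel mm [ -0.5   0.6 -31.5] rot deg [-0.15 -0.01  0.24]
```

```bash
python3 -m creep '{"hand":[0,0,0,0,0,0,0,0,0,0],"travel":[[0,0.5,-4],[-0.5,0.5,-8],[-0.5,0.5,-12],[-0.5,0.5,-16],[-0.5,0.5,-20],[-0.5,0.5,-23],[-0.5,0.5,-26],[-0.5,0.5,-28],[-0.5,0.5,-29],[-0.5,0.5,-29]],"delta_rot":[[0,0,0],[0,0,0.2],[0,0,0.2],[0,0,0.2],[0,0,0.2],[0,0,0.2],[0,0,0.2],[0,0,0.2],[0,0,0.2],[0,0,0.2]]}'
python3 -m creep '{"hand":[0,0,0,0],"travel":[[0,0,-1],[0,0,-2],[0,0,-2],[0,0,-2]],"delta_rot":[[0,0,0],[0,0,0],[0,0,0],[0,0,0]]}'
python3 -c "
from h import *
go(np.array([.5641,.1239,.119]),Ro.from_quat([0.58608418,0.39465544,-0.31070831,0.63577729]))"
```

```text
clock: 15.58
eef_pos: [0.5639, 0.124, 0.121]
ee_rot: [0.635, 0.587, 0.395, -0.311]
wrist_force: [-0.2, 0.4, -1.9]
finger_gap: 0.0173
clock: 15.92
eef_pos: [0.5641, 0.124, 0.1193]
ee_rot: [0.635, 0.587, 0.395, -0.31]
wrist_force: [0.2, 0.1, -2.0]
finger_gap: 0.0173
travel mm [ 0.  -0.1 -0.3] rot deg [-0.16 -0.    0.03]
```

```bash
for i in 1 ; do python3 -m creep '{"hand":[0,0,0],"travel":[[0,0,-1],[0,0,-1],[0,0,-1]],"delta_rot":[[0,0,0],[0,0,0],[0,0,0]]}'; python3 -m creep '{"hand":[0,0,0],"travel":[[0,0,-1],[0,0,-1],[0,0,-1]],"delta_rot":[[0,0,0],[0,0,0],[0,0,0]]}'; done
```

```text
clock: 16.17
eef_pos: [0.5643, 0.1242, 0.119]
ee_rot: [0.635, 0.587, 0.395, -0.31]
wrist_force: [-3.6, 0.9, 5.2]
finger_gap: 0.0172
clock: 16.42
eef_pos: [0.5646, 0.1245, 0.119]
ee_rot: [0.635, 0.587, 0.394, -0.309]
wrist_force: [-8.9, 1.6, 14.8]
finger_gap: 0.0177
```

Contact at the resting height (z 0.119). I'll ease back 1.5 mm, then open.

```bash
python3 -m creep '{"hand":[0,0,0,0.25,0.3,0.4,0.5,0.6,0.8,1,1,1,1,1],"travel":[[0,0,1],[0,0,1.5],[0,0,1.5],[0,0,1.5],[0,0,1.5],[0,0,1.5],[0,0,1.5],[0,0,1.5],[0,0,1.5],[0,0,1.5],[0,0,1.5],[0,0,1.5],[0,0,1.5],[0,0,1.5]],"delta_rot":[[0,0,0],[0,0,0],[0,0,0],[0,0,0],[0,0,0],[0,0,0],[0,0,0],[0,0,0],[0,0,0],[0,0,0],[0,0,0],[0,0,0],[0,0,0],[0,0,0]]}'
```

```text
clock: 17.58
eef_pos: [0.5639, 0.124, 0.1186]
ee_rot: [0.635, 0.587, 0.395, -0.311]
wrist_force: [0.0, -0.5, 0.2]
finger_gap: 0.0847
```

Released. Now withdraw along the handle axis and look.

```bash
python3 -m creep '{"hand":[1,1,1,1,1,1,1,1,1,1,1,1,1,1,1],"travel":[[-3,-0.5,5],[-8,-1,14],[-14,-2,25],[-22,-3,39],[-32,-4.5,56],[-42,-6,73],[-52,-7.5,91],[-65,-9,112],[-85,-11,130],[-110,-14,145],[-140,-17,155],[-170,-20,160],[-200,-20,160],[-200,-20,160],[-200,-20,160]],"delta_rot":[[0,0,0],[0,0,0],[0,0,0],[0,0,0],[0,0,0],[0,0,0],[0,0,0],[0,0,0],[0,0,0],[0,0,0],[0,0,0],[0,0,0],[0,0,0],[0,0,0],[0,0,0]]}'
python3 - <<'E'
from h import *
p,d=grab_frame("top");q,e=grab_frame("scene")
np.savez("pics/e.npz",p=p,d=d,q=q,e=e);o=np.load("pics/scene0.npz")["p"];t=np.load("pics/top0.npz")["p"]
r=lambda i:cv2.resize(i[150:360,150:430,::-1],(400,300),interpolation=cv2.INTER_CUBIC)
g=lambda i:cv2.resize(i[130:270,130:430,::-1],(400,187),interpolation=cv2.INTER_CUBIC)
cv2.imwrite("pics/e.png",np.vstack([np.hstack([r(o),r(q)]),np.hstack([g(t),g(p)])]))
E
```

```text
clock: 18.83
eef_pos: [0.3633, 0.1039, 0.2799]
ee_rot: [0.636, 0.587, 0.394, -0.31]
wrist_force: [0.4, -0.8, -0.1]
finger_gap: 0.0882
```

View pics/e.png

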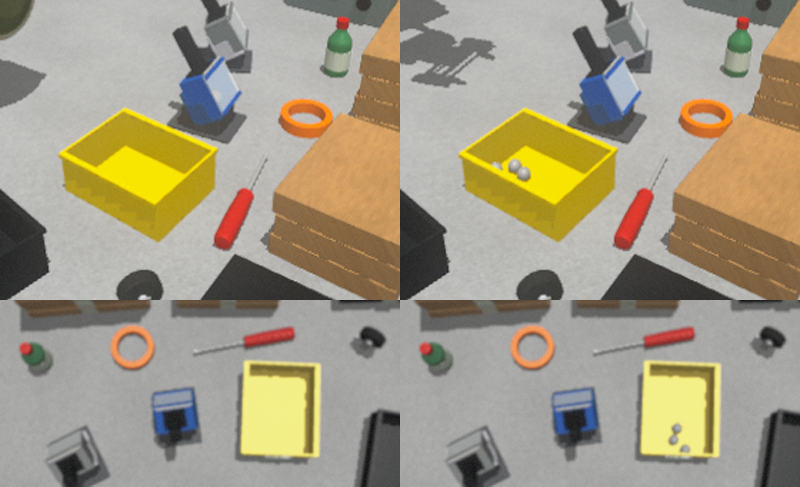

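The after views (right) match the before views (left): three balls in the yellow bin, the box back in its cradle with the lid shut, and everything else where it was. One numeric comparison, then I hand in.

```bash
python3 - <<'E'
from h import *
z=np.load("pics/e.npz")
for n,a,r in(("scene",z["q"],(170,240,270,330)),("top",z["p"],(185,245,235,290))):
    o=np.load(f"pics/{n}0.npz")["p"]
    for i in(o,a):
        m=masks(i)["blue"][r[0]:r[1],r[2]:r[3]];v,u=np.nonzero(m);print(n,m.sum(),u.mean().round(2),v.mean().round(2),u.min(),u.max(),v.min(),v.max())
print(arm.observe()["dq"].round(4)); arm.close_job()
E
```

```text
scene 528 21.77 45.33 6 47 20 63
scene 525 21.71 45.21 6 47 20 62
top 293 27.52 35.14 11 42 20 45
top 298 27.69 34.89 11 42 20 45
[ 0.0029  0.0318 -0.0046  0.0016 -0.0012 -0.0018]
the job is handed in; nothing more can be done
```

The job is done and handed in at about 19 s on the robot's clock. I gripped the blue box by its handle, lifted it straight out, and turned it over above the yellow bin. The lid swung open and all three balls dropped in. I then set the empty box back in its blue cradle and let go.

**Last checks:**
- **Balls:** three are visible in the yellow bin in both camera views.
- **Box:** it leans as before with the lid shut. Its blue outline matches the first pictures to within 0.3 pixel.
- **Other things:** the grey box, tape, driver, oil and caster look unmoved. I compared them by eye only.
- **Setting down:** the box touched down at its original height. The push peaked at about 17 N at the wrist, and I backed off before opening the gripper.
- **Gripper:** it is clear of everything.

**What went wrong:** during the turn-over, joint 6 ran to the end of its range (-2.8797 rad against -2.88). The arm then drifted from the planned pose, about 0.1 m sideways and 0.15 m upward. Nothing was touched, the balls were already in the bin when I looked, and no reading showed the limit exceeded.

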